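Load two microscope filter cubes into the jig and clamp them

TASK

Load the two tall black filter cubes, the one standing loose on the bench and the one stored in the white caddy, into the two pockets of the aluminium jig, one cube per pocket: upright and right down on the pocket floor, lowered in by hand rather than let fall. Then push the jig's toggle clamp handle fully down over centre so that its pads hold both cubes, and let go. Leave the low blank in the caddy and everything else on the bench where it is.

Things in the scene. Friction and masses are not known exactly. Their poses are not given: they have to be found in the camera images.
- cube_a_center (a point): The filter cube standing loose on the bench: a black block 44 mm long (its x) x 30 mm wide (its y) x 38 mm tall (its z, up), 60 to 130 g, with a small round glass window on the top and on each end. The point is its centre, 19 mm above its underside. Either way round in x is equally good.
- cube_b_center (a point): The other filter cube, identical, standing in one of the two slots of the white caddy, its long axis along the slot. The slot hides its long sides, so there it can only be taken by its two ends (44 mm grasp); the jig's pockets hide the ends, so set it down on the bench between jig and caddy (free once the loose cube is gone) and take it again by its long sides. The point is its centre.
- slot_1 (a point): Caddy slot 1: centre of its floor, 12 mm above the bench. The slot runs along this frame's x, open at both ends; its walls are 36 mm long, 5 mm thick, 34 mm apart and rise 48 mm above the floor (10 mm above a stored cube's top); a cube's ends stick out 4 mm past them.
- slot_2 (a point): Caddy slot 2, the same, 50 mm from slot 1 in -y. Either slot may hold the cube; the other holds the blank. The caddy (white plastic, fixed to the bench) has an 85 x 110 mm base, 4 mm thick.
- blank_center (a point): The blank: a black plug 44 x 30 x 18 mm with a small 10-mm-wide grip on top, lying in the other caddy slot, half as tall as a filter cube. Not used: leave it there. The point is 9 mm above its underside.
- pocket_1 (a point): Jig pocket 1: centre of its floor, 15 mm above the bench. A cube's length goes along this frame's y (z up). Guides reaching 50 mm above the floor (12 mm above a seated cube's top) close the ends and wrap 5 mm round the corners, 1.7 mm play per side (their top 10 mm flares by 2.6 mm). Between them the long sides are open, with finger room along +-x. A seated cube's centre is 19 mm above this point.
- pocket_2 (a point): Jig pocket 2, the same, 62 mm from pocket 1 in -y. Either cube may go in either pocket. The jig (aluminium, fixed to the bench, base 205 x 145 mm and 6 mm thick) has its clamp on the -x side of the pockets.
- handle_hinge (a point): Hinge of the clamp handle, 59 mm above the bench, 128 mm from the line of the pockets towards the jig's -x. Axes are the jig's: x points from the clamp to the pockets, z up; the handle turns about y.
- handle_grip (a point): Centre line of the clamp handle's black rubber grip (round, 18 mm thick, 48 mm long, from 42 to 90 mm from the hinge), 70 mm from the hinge. This frame's -x points along the handle away from the hinge.
- clamp_handle (a joint): Handle angle in rad: 0 open (handle leans 60 degrees above level, away from the pockets), 1.047 shut (handle level, 59 mm above the bench, at its stop). Pushing the grip down round its hinge swings the pad arm down onto the cubes. It stays where it is left; 2 to 10 N at the grip move it, most just before the centre at about 1.0 rad; past that it stays shut.
- clamp_arm: The steel pad arm, 88 mm long with an 80 mm cross bar and two sprung rubber pads; origin at its hinge, 75 mm above the bench and 88 mm from the pockets towards the jig's -x. It is moved by the handle; open it stands upright, reaching about 170 mm above the bench.
- cube_a: The loose cube as a body; origin at the centre of its underside.
- cube_b: The caddy cube as a body; origin at the centre of its underside.
- dish: Bystander: clear dish, 56 mm across and 14 mm high; origin under its centre.
- bottle: Bystander: white bottle 48 mm across, 80 mm high; origin under its centre.
- beaker: Bystander: glass beaker 60 mm across, 75 mm high; origin under its centre.
- slidebox: Bystander: grey box 78 x 30 x 30 mm; origin under its centre.
- driver: Bystander: screwdriver, 150 mm long, lying along its x.
- objective: Bystander: steel objective lens, 27 mm across and 44 mm high, standing; origin under its centre.
Mind the look-alikes: they are no part of the job. What is shaped like the cube_b but purple or yellow is not meant.

How it is judged:
By the outcome, as a careful person would: the job done as asked, in the order asked, and still so for the second after the job is handed in, with the robot touching nothing.
It also fails if it takes over 72 s, if anything falls off the work surface, if the arm or the gripper's body presses on something with over 40 N, if the wrist force passes 120 N, or if a joint passes its speed limit or range.

ROBOT

A 7-joint arm with a two-finger parallel gripper is mounted at the origin on the work surface. World frame = base frame: x ahead of the robot, y to its left, z up, the work surface at z = 0. Lengths are in m, angles in rad, forces in N, time in s.
With the tool pointing down it reaches from about 0.425 to 0.825 m from the base axis. Payload 3.6 kg.
Tool frame: the origin (TCP) lies where the fingers leave the gripper's body, on its centre line; the fingertips stand 73 mm ahead of it and the grasp point (between the pads) lies 54 mm ahead of it; x points along the fingers, y is the direction in which the jaws open and shut, and the axes are right-handed (so a half turn about x gives the same grasp; the last joint's range is limited). The gripper opens to 85 mm and grips with 20 to 120 N. Pads are 22 mm wide; open, the fingers measure 114 mm over their backs; the gripper's body (76 mm by 85 mm) begins 54 mm behind the grasp point. The pads swing forward as they close: fully open they stand 13 mm farther back than shut.
Start: joints at [-1.181, 0.615, -0.013, 1.423, 0.008, 1.103, -0.04], TCP at [0.263, 0.594, 0.304] pointing down, gripper open.
Joint ranges: [-3.12, 3.12], [-0.3, 2.06], [-1.34, 1.32], [0.26, 2.42], [-1.36, 4.5], [0.01, 1.98], [-2.84, 2.84]. Speed limits (rad/s): [2.79, 2.79, 3.14, 3.14, 3.14, 3.14, 3.14].

INTERFACE

Orientations are given as a unit quaternion [x, y, z, w].
In Python, from station import arm, snapshot, camera_info, ticket gives the robot as it stands. Calls block until the motion is done:
- arm.movep(position, orientation): joint-space move of the TCP to a pose.
- arm.line_to(position, velocity=0.15, ori=None): straight line of the TCP; ori=None keeps the orientation; velocity is the mean speed in m/s.
- arm.move_j(angles): joint-space move.
- arm.move_gripper(opening, effort=None): opening from 0.0 (shut) to 1.0 (fully open); effort is the grip in N (None keeps the last); returns when the fingers have stopped.
- arm.pause(seconds).
- arm.ik(position, orientation): joint angles nearest the present ones, or None.
- snapshot(name): name is "scene" or "top" or "wrist"; returns the picture (480x640x3 uint8, blue, green, red); there is no depth.
- camera_info(name): a dict with "fx", "fy", "cx", "cy" (pixels), "R" (3x3) and "t" (3): a world point X has camera coordinates R X + t; the wrist camera has in their place "T_tool_cam" (4x4, takes a point from camera to tool coordinates, whose origin is the TCP and whose axes are the tool frame's). Camera axes: x right, y down, z forward; pixel columns grow to the right and rows downward; lengths in m; the calibration is good to about 2 mm. A picture is of the moment at which its call begins: read the wrist's pose just before it. camera_info takes no time and is no camera call.
A pose or a line that the arm cannot do raises arm.MotionError and nothing moves.
- ticket.finish_job(): hands the job in, once; it reports no verdict.
Readings, each from a call of its own:
- arm.read_time(): time.
- arm.read_joint_positions(): joint angles.
- arm.read_dq(): joint speeds.
- arm.read_effort(): joint torques, N m.
- arm.read_tool_pos(): TCP position.
- arm.read_eef_rot(): TCP orientation.
- arm.read_ft_force(): force on the tool from outside, world axes, zero at the start.
- arm.read_wrist_torque(): the same for the moment, N m.
- arm.read_opening(): opening from 0.0 (shut) to 1.0 (fully open).
Only numpy, scipy, OpenCV 4.12 (cv2) and the standard library are available. Lean on these libraries where they do the work, as an engineer would, in place of code of your own. Each camera call takes 0.05 s, during which the arm holds its last target.

## Working session

There is one attempt and no reset: what is moved stays moved. The work goes in short steps, each a Python script; the robot and the scene stay as the last script left them, time stands still between calls to the robot, and variables do not carry over. Pictures are saved under pics/ and viewed, and the job is handed in when it is done.

```bash
mkdir -p pics; ls; python3 - <<'E'
from station import arm, snapshot, camera_info, ticket
import cv2
for n in ["scene","top","wrist"]:
    cv2.imwrite(f"pics/{n}0.png",snapshot(n)); print(n,camera_info(n))
print(arm.read_time(),arm.read_tool_pos(),arm.read_eef_rot(),arm.read_opening())
E
```

```text
pics
scene {'fx': 527.6719900310435, 'fy': 527.6719900310435, 'cx': 320.20228792892584, 'cy': 238.73371664355074, 'R': array([[ 0.38473763,  0.92298062, -0.00915044],
       [ 0.62853874, -0.26923589, -0.72969246],
       [-0.67595563,  0.27498874, -0.68371425]]), 't': array([-0.21125009, -0.30039201,  1.54376228])}
top {'fx': 563.7094844163386, 'fy': 563.7094844163386, 'cx': 316.42521198531966, 'cy': 242.20152396172088, 'R': array([[-0.02383111, -0.99952943,  0.01931325],
       [-0.99591544,  0.02205315, -0.08755628],
       [ 0.08708916, -0.02132092, -0.99597234]]), 't': array([0.0172355 , 0.57025425, 1.17353136])}
wrist {'fx': 386.3660177888822, 'fy': 386.3660177888822, 'cx': 327.0005865358233, 'cy': 249.11687236343394, 'T_tool_cam': array([[-5.83480523e-05, -2.77842162e-01,  9.60626738e-01,
        -7.07416685e-02],
       [ 9.99999609e-01, -8.63434482e-04, -1.88991694e-04,
        -1.22391200e-03],
       [ 8.81948111e-04,  9.60626352e-01,  2.77842104e-01,
        -7.02269067e-02],
       [ 0.00000000e+00,  0.00000000e+00,  0.00000000e+00,
         1.00000000e+00]])}
0.15 [0.26294679 0.59395549 0.30298895] [ 0.14556207  0.69194197 -0.14697244  0.69168425] 1.0011586203880438
```

View pics/scene0.png

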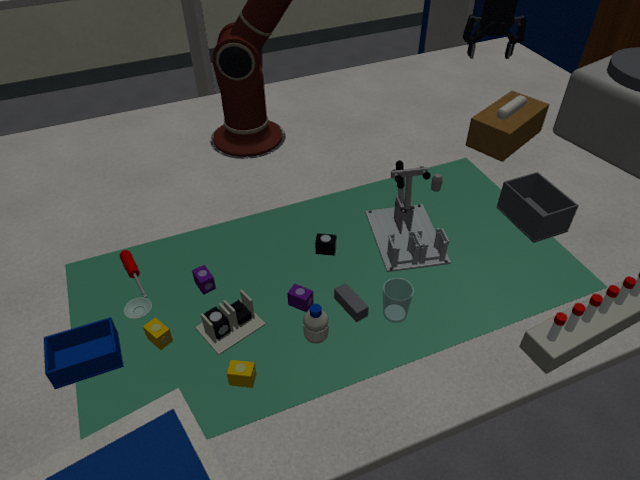

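View pics/top0.png

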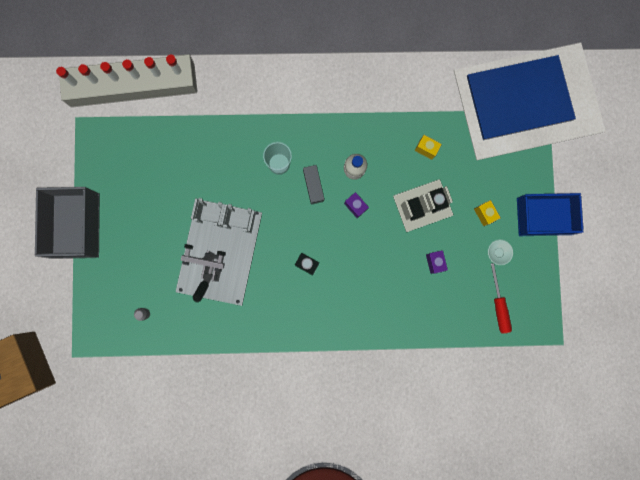

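View pics/wrist0.png

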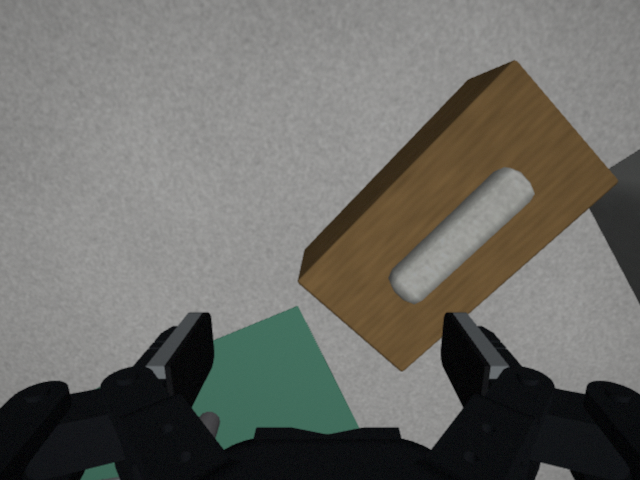

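```bash
cat > h.py <<'E'
import numpy as np, cv2, time
from scipy.spatial.transform import Rotation as Rot
from station import arm, snapshot, camera_info, ticket
def ray(name,uv,T=None):
    c=camera_info(name); d=np.array([(uv[0]-c['cx'])/c['fx'],(uv[1]-c['cy'])/c['fy'],1.])
    if name!='wrist':
        R,t=c['R'],c['t']; return -R.T@t, R.T@d
    M=T@c['T_tool_cam']; return M[:3,3], M[:3,:3]@d
def onz(name,uv,z,T=None):
    o,d=ray(name,uv,T); return o+d*(z-o[2])/d[2]
def toolT():
    T=np.eye(4); T[:3,:3]=Rot.from_quat(arm.read_eef_rot()).as_matrix(); T[:3,3]=arm.read_tool_pos(); return T
def proj(name,X,T=None):
    c=camera_info(name); X=np.asarray(X,float)
    if name=='wrist':
        M=np.linalg.inv(T@c['T_tool_cam']); p=M[:3,:3]@X+M[:3,3]
    else: p=c['R']@X+c['t']
    return np.array([c['fx']*p[0]/p[2]+c['cx'],c['fy']*p[1]/p[2]+c['cy']])
def down(yaw):
    """tool x = -z world, tool y (jaw) at angle yaw in world xy"""
    y=np.array([np.cos(yaw),np.sin(yaw),0]); x=np.array([0,0,-1.]); z=np.cross(x,y)
    return Rot.from_matrix(np.c_[x,y,z]).as_quat()
E
python3 - <<'E'
from h import *
im=cv2.imread('pics/top0.png'); sc=cv2.imread('pics/scene0.png')
a=cv2.resize(im[190:310,165:325],None,fx=5,fy=5,interpolation=cv2.INTER_CUBIC); cv2.imwrite('pics/tjig.png',a)
b=cv2.resize(im[170:240,385:475],None,fx=8,fy=8,interpolation=cv2.INTER_CUBIC); cv2.imwrite('pics/tcad.png',b)
print('tool y',Rot.from_quat(arm.read_eef_rot()).as_matrix())
print('cubeA',onz('top',(307,264),.038)); print('cubeB',onz('top',(439.5,199),.050));print('blank',onz('top',(417,208),.03))
for p in [(195,199),(260,207),(241,304),(177,292)]: print('jig',onz('top',p,.006))
E
```

```text
tool y [[-7.69168811e-04  4.04758054e-01  9.14423494e-01]
 [-1.87604443e-03  9.14421571e-01 -4.04758781e-01]
 [-9.99997944e-01 -2.02682693e-03  5.59995397e-05]]
cubeA [0.52396351 0.02523723 0.038     ]
cubeB [ 0.65379418 -0.25647016  0.05      ]
blank [ 0.63859131 -0.21227918  0.03      ]
jig [0.67183395 0.26435033 0.006     ]
jig [0.6514147  0.12416741 0.006     ]
jig [0.44340168 0.16777253 0.006     ]
jig [0.47214922 0.30358926 0.006     ]
```

View pics/tjig.png

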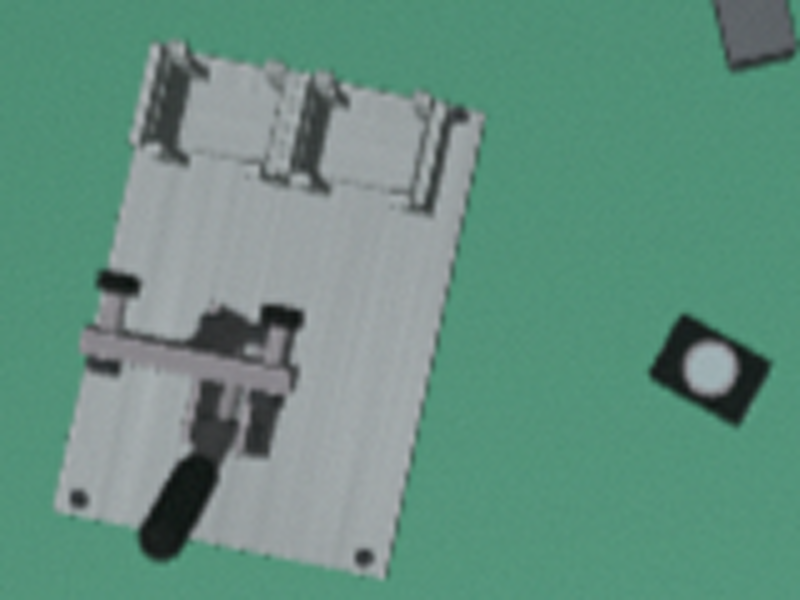

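View pics/tcad.png

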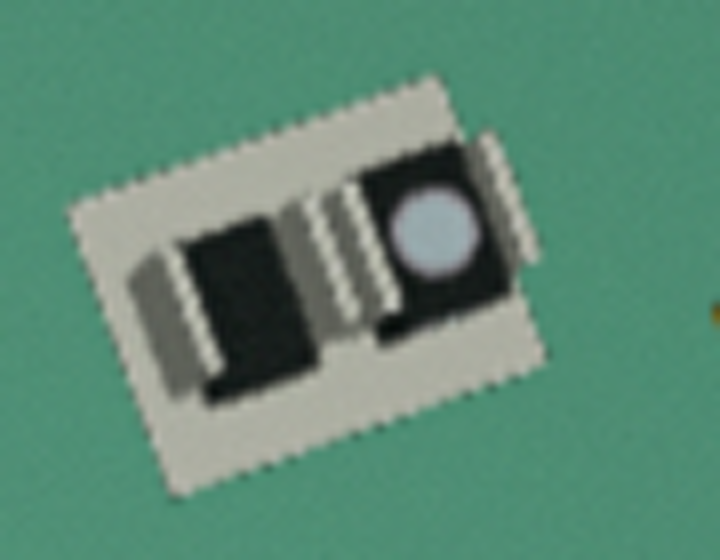

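```bash
python3 - <<'E'
from h import *
P=[onz('top',(165+u/5,190+v/5),.006) for u,v in [(483,118),(385,578),(55,512)]]
for p in P: print(p)
a=P[0]-P[1]; b=P[2]-P[1]; print(np.hypot(*a[:2]),np.hypot(*b[:2]),np.degrees(np.arctan2(a[1],a[0])),np.degrees(np.arctan2(b[1],b[0])))
def look(xy,yaw,z,name):
    arm.movep([xy[0],xy[1],z],down(np.radians(yaw)))
    T=toolT(); im=snapshot('wrist'); cv2.imwrite(f'pics/{name}.png',im); np.save(f'pics/{name}.npy',T); print(name,arm.read_time(),T[:3,3],arm.read_joint_positions().round(2) if hasattr(arm.read_joint_positions(),'round') else arm.read_joint_positions())
look([.61,.20],-12,.25,'wj')
look([.524,.025],-29,.2,'wa')
look([.645,-.235],17,.22,'wb')
E
```

```text
[0.63692036 0.12092782 0.006     ]
[0.43995697 0.16568655 0.006     ]
[0.47134997 0.30571335 0.006     ]
0.201984950976945 0.14350269728325185 -12.802695695771545 77.36364709182146
wj 2.1083 [0.60936577 0.20236844 0.25000631] [-0.54  0.67  0.33  1.52 -0.24  0.99 -0.35]
wa 2.9833 [0.52538739 0.02698957 0.20047156] [-0.34  0.58  0.37  1.91 -0.32  0.7  -0.28]
wb 4.1417 [ 0.6457405  -0.23207163  0.21962728] [ 0.26  0.75  0.11  1.41 -0.09  0.99  0.69]
```

View pics/wj.png

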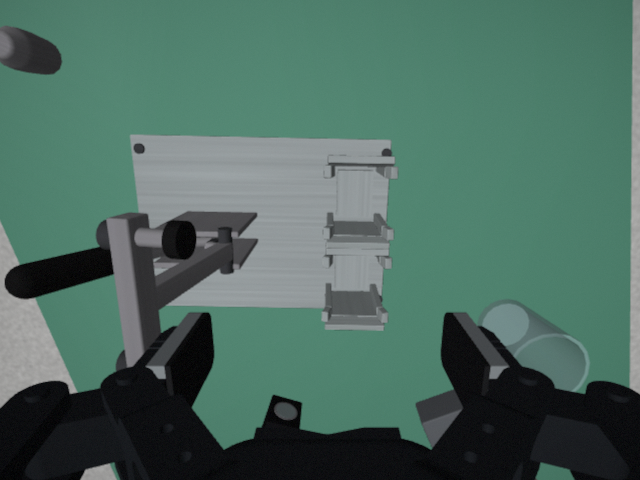

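View pics/wa.png

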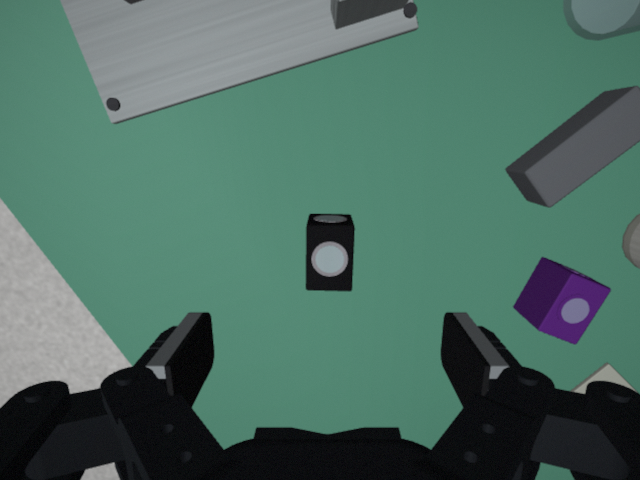

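View pics/wb.png

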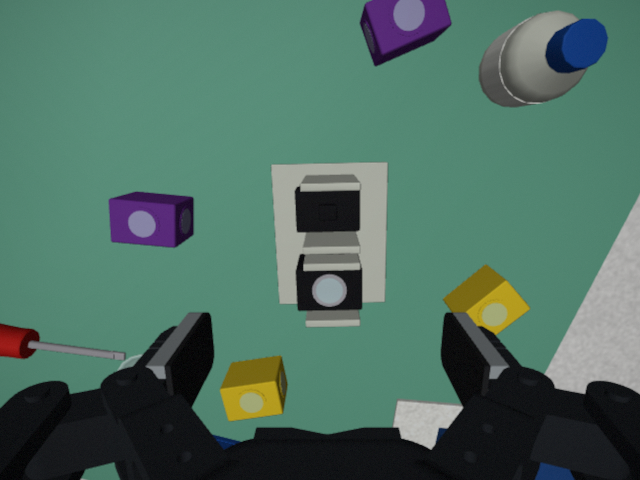

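```bash
python3 - <<'E'
from h import *
im=cv2.imread('pics/wj.png')
cv2.imwrite('pics/wjz.png',cv2.resize(im[145:340,310:410],None,fx=3,fy=3,interpolation=cv2.INTER_CUBIC).transpose(1,0,2)[::-1] if 0 else cv2.resize(im[145:340,310:410],None,fx=3,fy=3,interpolation=cv2.INTER_CUBIC))
# windows: bright bluish blob inside black
for n,box,z in [('wa',(200,290,300,360),.038),('wb',(270,310,305,355),.050)]:
    im=cv2.imread(f'pics/{n}.png'); T=np.load(f'pics/{n}.npy'); y0,y1,x0,x1=box
    g=cv2.cvtColor(im,cv2.COLOR_BGR2GRAY)
    m=np.zeros_like(g); m[y0:y1,x0:x1]=(g[y0:y1,x0:x1]>130)*255
    c=max(cv2.findContours(m,cv2.RETR_EXTERNAL,cv2.CHAIN_APPROX_NONE)[0],key=cv2.contourArea)
    e=cv2.fitEllipse(c); print(n,e,onz('wrist',e[0],z,T))
    cv2.imwrite(f'pics/{n}z.png',cv2.resize(im[150:350,250:400] if n=='wb' else im[200:300,290:370],None,fx=3,fy=3,interpolation=cv2.INTER_CUBIC) if n=='wb' else cv2.resize(im[200:300,290:370],None,fx=5,fy=5,interpolation=cv2.INTER_CUBIC))
E
```

```text
wa ((329.3246765136719, 258.595458984375), (31.750782012939453, 33.856327056884766), 90.64413452148438) [0.52446248 0.0231035  0.038     ]
wb ((328.9706115722656, 290.02642822265625), (29.84231948852539, 32.22063446044922), 88.3941421508789) [ 0.65477416 -0.2586755   0.05      ]
```

View pics/wjz.png

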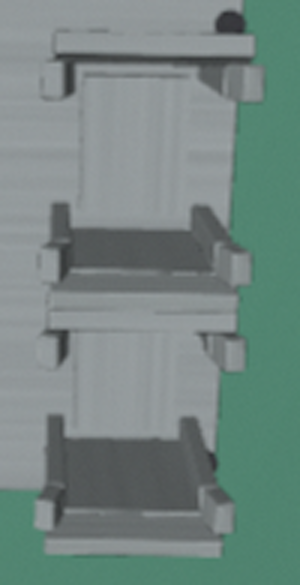

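View pics/wbz.png

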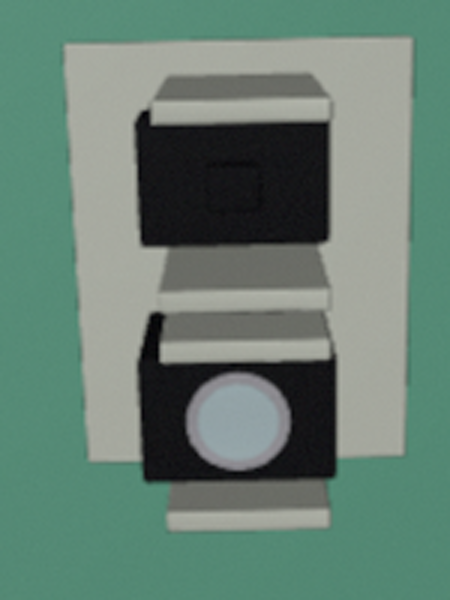

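View pics/waz.png

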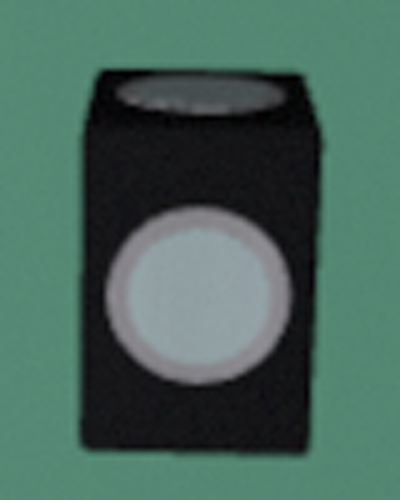

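```bash
python3 - <<'E'
from h import *
T=np.load('pics/wj.npy'); print('yaw T',np.degrees(np.arctan2(T[1,1],T[0,1])))
for n in('wa','wb'):
    t=np.load(f'pics/{n}.npy');print(n,np.degrees(np.arctan2(t[1,1],t[0,1])))
f=lambda u,v,z=.065: onz('wrist',(310+u/3,145+v/3),z,T)[:2]
a=np.radians(-12.7); ex=np.array([np.cos(a),np.sin(a)]); ey=np.array([-ex[1],ex[0]])
for nm,p in dict(TL=(53,32),TR=(253,34),ML=(48,309),MR=(237,310),BL=(45,555),BR=(220,557)).items():
    w=f(*p); print(nm,w.round(4),(w@ex).round(4),(w@ey).round(4))
# plate corners z=.006 
for p in [(131,135),(391,140)]:
    w=onz('wrist',p,.006,T)[:2]; print('plate',w,w@ex,w@ey)
t=onz('wrist',(131,135),.006,T)-onz('wrist',(391,140),.006,T); print(np.degrees(np.arctan2(-t[1],-t[0])))
# floor edges pocket1 z=.015: dark outline box
for p in [(78,72),(190,72),(78,332),(175,332)]:
    w=f(*p,.015); print('floor',w@ex,w@ey)
E
```

```text
yaw T -11.794549931743557
wa -28.814356567842665
wb 17.157825308942837
TL [0.621  0.2596] 0.5488 0.3898
TR [0.663  0.2504] 0.5917 0.39
ML [0.6072 0.1993] 0.5486 0.3279
MR [0.6497 0.1902] 0.592 0.3283
BL [0.5937 0.1383] 0.5487 0.2654
BR [0.6354 0.129 ] 0.5915 0.2655
plate [0.47333771 0.30405389] 0.39491219698565655 0.40067657373408416
plate [0.67164646 0.25861934] 0.5983578412398246 0.39995102047240266
-12.904334497387733
floor 0.5554962266514423 0.3776550498547626
floor 0.584512550929987 0.3780890357319656
floor 0.5570003545567908 0.3072302394653957
floor 0.5837582379063084 0.30763315874752944
```

```bash
cat >> h.py <<'E'
JY=np.radians(-12.7); EX=np.array([np.cos(JY),np.sin(JY)]); EY=np.array([-EX[1],EX[0]])
def J(x,y): return EX*x+EY*y
P1=J(.5702,.359); P2=J(.5702,.297)
def st(m=''):
    print(m,'t%.2f'%arm.read_time(),'p',np.round(arm.read_tool_pos(),4),'F',np.round(arm.read_ft_force(),1),'op %.3f'%arm.read_opening())
def wsnap(n):
    T=toolT(); im=snapshot('wrist'); cv2.imwrite(f'pics/{n}.png',im); np.save(f'pics/{n}.npy',T); return im
E
python3 - <<'E'
from h import *
A=[.5245,.0231]; q=down(np.radians(-30))
arm.movep([*A,.15],q); arm.move_gripper(.72,40); st()
arm.line_to([*A,.077],.15); arm.pause(.15); st('down')
arm.move_gripper(0.0,40); st('grip')
arm.line_to([*A,.17],.2); st('lift')
wsnap('gA')
E
```

```text
t5.63 p [0.5248 0.0225 0.15  ] F [ 0.3  0.5 -0.4] op 0.722
down t6.42 p [0.5252 0.0231 0.0781] F [0.6 0.8 0.5] op 0.721
grip t6.80 p [0.5249 0.0231 0.0777] F [-0.8  0.3  6. ] op 0.345
lift t7.42 p [0.5237 0.0233 0.1692] F [ 0.1 -0.1 -1.1] op 0.347
```

View pics/gA.png

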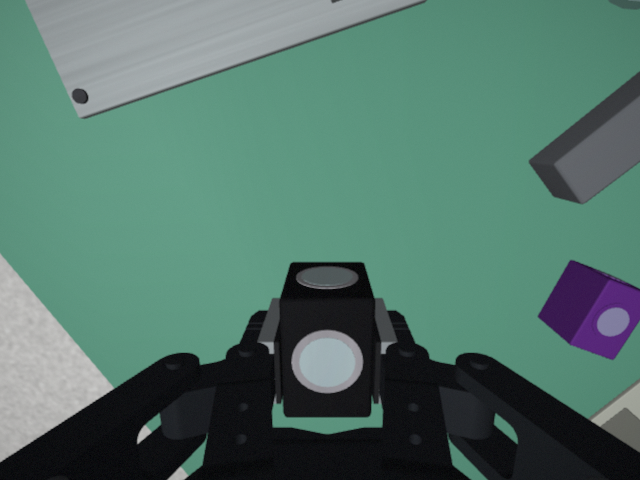

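```bash
cat >> h.py <<'E'
def heldoff(n,topx,box):
    """window centre of held cube in tool frame, plane tool x=topx"""
    im=cv2.imread(f'pics/{n}.png'); g=cv2.cvtColor(im,cv2.COLOR_BGR2GRAY); y0,y1,x0,x1=box
    m=np.zeros_like(g); m[y0:y1,x0:x1]=(g[y0:y1,x0:x1]>100)*255
    c=max(cv2.findContours(m,cv2.RETR_EXTERNAL,cv2.CHAIN_APPROX_NONE)[0],key=cv2.contourArea)
    e=cv2.fitEllipse(c); o,d=ray('wrist',e[0],np.eye(4)); p=o+d*(topx-o[0])/d[0]; print('held',e,p.round(4)); return p
E
python3 - <<'E'
from h import *
heldoff('gA',.0397,(320,400,288,368))
T=np.load('pics/gA.npy'); print(T.round(3))
E
```

```text
held ((326.80181884765625, 361.17156982421875), (62.082672119140625, 70.54690551757812), 90.39087677001953) [0.0397 0.0003 0.0005]
[[-0.002  0.866 -0.5    0.524]
 [ 0.    -0.5   -0.866  0.023]
 [-1.    -0.002  0.001  0.169]
 [ 0.     0.     0.     1.   ]]
```

```bash
cat >> h.py <<'E'
def goto_pocket(P,zoff,toolz=0.0,via=True):
    q=down(JY)
    if via: arm.movep([*J(.60,.20),.175],q)
    # held cube centre is at tool z offset toolz; tool z = -EY
    tgt=P+EY*toolz
    arm.line_to([*tgt,.165],.2,ori=q); arm.pause(.25); st('above')
    e=tgt-np.array(arm.read_tool_pos()[:2]); tgt=tgt+e; print('corr',e)
    return tgt
def lower(tgt,zs,v=.06,lim=8):
    q=down(JY)
    for z in zs:
        arm.line_to([*tgt,z],v,ori=q); F=np.array(arm.read_ft_force()); print('z %.4f act %.4f F %s'%(z,arm.read_tool_pos()[2],F.round(1)))
        if np.abs(F).max()>lim: print('STOP'); return z
    return None
E
python3 - <<'E'
from h import *
t=goto_pocket(P1,.0777,.0005)
r=lower(t,[.145,.140,.135,.130,.125,.120])
wsnap('inA'); st()
E
```

```text
above t9.21 p [0.6356 0.2237 0.1652] F [-0.   0.3 -0.6] op 0.343
corr [-0.0003289   0.00163607]
z 0.1450 act 0.1443 F [ 0.3 -0.1 -1.3]
z 0.1400 act 0.1397 F [-0.  -0.2 -1.7]
z 0.1350 act 0.1346 F [-0.3  0.1 -0.6]
z 0.1300 act 0.1296 F [ 0.1 -1.7 -0.9]
z 0.1250 act 0.1244 F [-0.1 -1.3 -1. ]
z 0.1200 act 0.1195 F [-0.1 -1.3 -1.4]
 t10.99 p [0.6348 0.2268 0.1196] F [-0.2 -1.1 -1.4] op 0.345
```

View pics/inA.png

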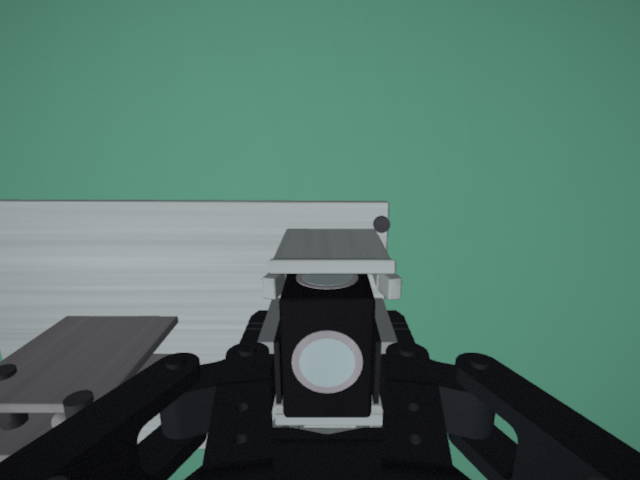

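```bash
python3 - <<'E'
from h import *
t=P1+EY*.0005; print(t)
r=lower(t,[.118,.110,.104,.098,.095,.0935,.0925,.0915],.04,6)
arm.pause(.2); st()
E
```

```text
[0.63528451 0.22534836]
z 0.1180 act 0.1180 F [ 0.1 -0.7 -1.2]
z 0.1100 act 0.1095 F [-0.5 -0.3 -0.6]
z 0.1040 act 0.1035 F [-0.6 -0.3 -0.8]
z 0.0980 act 0.0975 F [-0.  -1.  -0.1]
z 0.0950 act 0.0948 F [-0.8 -0.3 -0.2]
z 0.0935 act 0.0934 F [0.  1.2 0.4]
z 0.0925 act 0.0928 F [-0.1 -0.5  1. ]
z 0.0915 act 0.0927 F [-1.5 -0.3  5. ]
 t13.39 p [0.6355 0.2254 0.0927] F [-0.8 -0.2  3.8] op 0.347
```

```bash
python3 - <<'E'
from h import *
arm.move_gripper(.58,40); st('rel')
arm.line_to([*P1,.175],.2,ori=down(JY)); wsnap('afterA'); st()
B=[.6548,-.2587]; q=down(np.radians(18.2))
arm.movep([.62,-.05,.19],q); arm.movep([*B,.16],q); arm.move_gripper(.78,40); arm.pause(.1); st('above B'); wsnap('aboveB')
E
```

```text
rel t13.72 p [0.6352 0.2253 0.0912] F [-0.5 -0.2 -0.1] op 0.581
 t14.34 p [0.634  0.2247 0.1733] F [0.6 0.5 0.6] op 0.579
above B t16.68 p [ 0.655  -0.2579  0.1603] F [0.5 0.2 0.2] op 0.780
```

View pics/afterA.png

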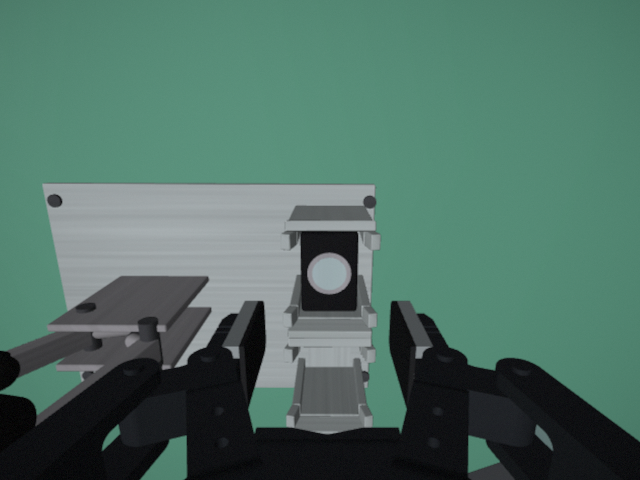

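View pics/aboveB.png

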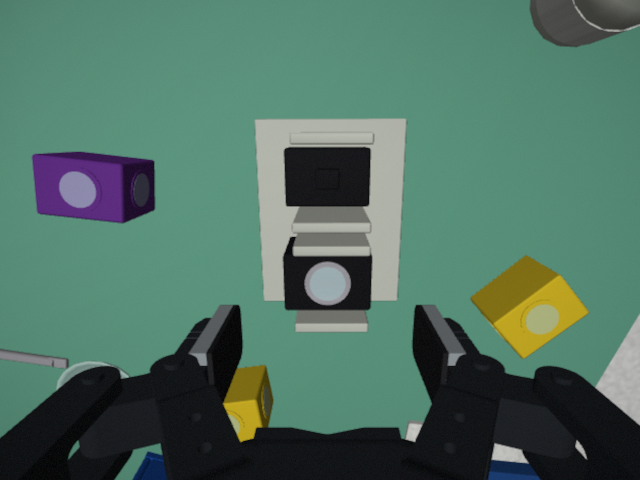

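```bash
python3 - <<'E'
from h import *
T=np.load('pics/aboveB.npy'); im=cv2.imread('pics/aboveB.png'); g=cv2.cvtColor(im,cv2.COLOR_BGR2GRAY)
m=np.zeros_like(g); m[262:305,300:355]=(g[262:305,300:355]>110)*255
c=max(cv2.findContours(m,cv2.RETR_EXTERNAL,cv2.CHAIN_APPROX_NONE)[0],key=cv2.contourArea); e=cv2.fitEllipse(c)
print(e,onz('wrist',e[0],.05,T))
Ti=np.linalg.inv(T)
for p,z in [((265,367),.038),((240,370),.038),((472,298),.038)]:
    w=onz('wrist',p,z,T); print((Ti@np.r_[w,1]).round(3))
E
```

```text
((327.1443786621094, 283.02716064453125), (42.18147277832031, 44.67733383178711), 88.3133316040039) [ 0.65465685 -0.25863019  0.05      ]
[ 0.122 -0.036  0.056  1.   ]
[ 0.122 -0.05   0.058  1.   ]
[0.122 0.078 0.014 1.   ]
```

```bash
python3 - <<'E'
from h import *
B=[.6547,-.2587]
arm.line_to([*B,.0905],.12); arm.pause(.15); st('down')
arm.move_gripper(0.0,40); st('grip')
arm.line_to([*B,.11],.06); st('lift1'); arm.line_to([*B,.19],.2); st('lift')
wsnap('gB')
E
```

```text
down t17.61 p [ 0.6554 -0.259   0.0918] F [0.9 0.1 0.2] op 0.780
grip t17.93 p [ 0.6552 -0.2589  0.0914] F [-0.1 -0.6  2.9] op 0.507
lift1 t18.41 p [ 0.6548 -0.2587  0.1104] F [ 0.6  0.1 -1.1] op 0.508
lift t18.96 p [ 0.654  -0.2583  0.1891] F [ 0.5  0.1 -1.9] op 0.510
```

View pics/gB.png

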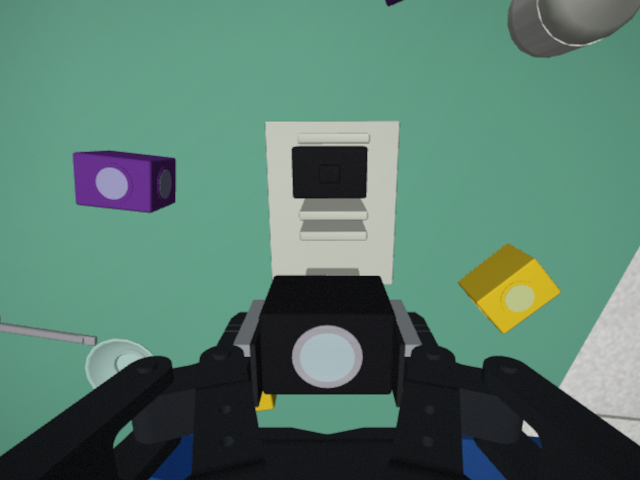

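```bash
python3 - <<'E'
from h import *
heldoff('gB',.0414,(320,395,285,368))
S=[.54,.02]; q=down(JY+np.pi/2)
arm.movep([*S,.17],q); arm.pause(.1); st()
for z in [.085,.0805,.0795,.0787,.0779]:
    arm.line_to([*S,z],.1 if z>.082 else .04,ori=q); F=arm.read_ft_force(); print(z,arm.read_tool_pos()[2],F[2])
    if F[2]>3: break
arm.pause(.1); st('set'); arm.move_gripper(.75,40); st('rel')
arm.line_to([*S,.16],.2); 
arm.movep([*S,.16],down(JY)); arm.pause(.1); st(); wsnap('setB')
E
```

```text
held ((326.8313293457031, 356.33404541015625), (61.85580825805664, 69.89466094970703), 90.36054992675781) [ 0.0414 -0.0007 -0.0003]
 t20.27 p [0.5411 0.0179 0.1699] F [-0.4 -0.  -1.3] op 0.509
0.085 0.08547639285784911 -1.3449603992039074
0.0805 0.0806139903572767 -1.2676160558372844
0.0795 0.07954113469971348 -0.2348882925177107
0.0787 0.07933359584888308 4.21778244482231
set t22.13 p [0.5401 0.02   0.0793] F [-1.2 -0.9  5.5] op 0.505
rel t22.47 p [0.54   0.02   0.0785] F [-0.9 -0.2  0.1] op 0.754
 t24.18 p [0.5397 0.0198 0.1595] F [-0.4 -0.4 -0.1] op 0.750
```

View pics/setB.png

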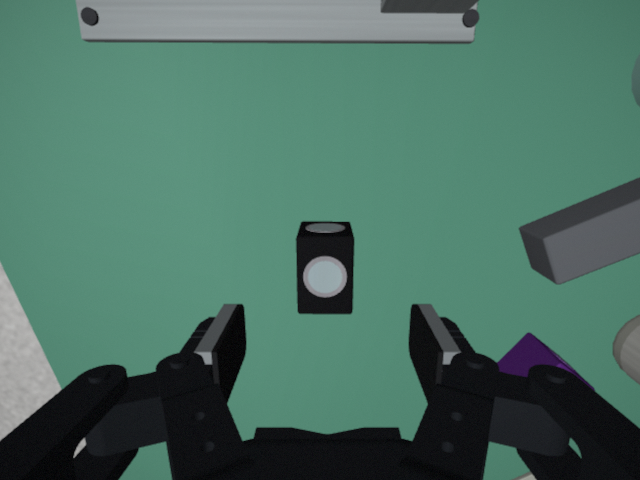

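```bash
python3 - <<'E'
from h import *
S=[.54,.02]; q=down(JY)
arm.line_to([*S,.077],.15,ori=q); arm.pause(.15); st('down')
arm.move_gripper(0.0,40); st('grip'); z0=arm.read_tool_pos()[2]
arm.line_to([*S,.175],.2); st(); wsnap('gB2')
p=heldoff('gB2',z0-.038,(320,400,288,368)); off=p[2]
goto_pocket(P2,0,off)
t=P2+EY*off
r=lower(t,[.145,.140,.135,.130,.125,.120],.06,6); st(); print(t)
if r is None:
    zf=z0+.015; print('zf',zf)
    r=lower(t,[.118,.108,.100,zf+.003,zf+.001,zf,zf-.001,zf-.002],.05,4)
arm.pause(.2); st(); wsnap('inB')
E
```

```text
down t25.07 p [0.5407 0.0199 0.0781] F [0.9 0.1 0.7] op 0.755
grip t25.48 p [0.5403 0.0201 0.0776] F [-0.2  0.1  5.2] op 0.345
 t26.12 p [0.5392 0.0202 0.1741] F [-0.8 -0.9 -1.8] op 0.350
held ((326.77569580078125, 364.50799560546875), (61.79979705810547, 70.49352264404297), 90.35112762451172) [ 0.0396 -0.0001  0.0017]
above t27.57 p [0.6223 0.1638 0.1653] F [ 0.3  0.3 -1.4] op 0.345
corr [-0.00040323  0.00223615]
z 0.1450 act 0.1443 F [0.6 0.9 0.3]
z 0.1400 act 0.1397 F [ 0.8  1.2 -1. ]
z 0.1350 act 0.1346 F [-0.2 -0.4 -2.1]
z 0.1300 act 0.1296 F [-0.3 -0.3 -1.4]
z 0.1250 act 0.1245 F [ 0.7  0.7 -0.7]
z 0.1200 act 0.1195 F [ 0.8  0.7 -1.8]
 t29.30 p [0.6216 0.1661 0.1195] F [ 0.8  0.7 -1.8] op 0.346
[0.62192534 0.16606906]
zf 0.09258697725769376
z 0.1180 act 0.1179 F [ 0.3  0.9 -0.3]
z 0.1080 act 0.1073 F [ 1.1 -0.1 -0.3]
z 0.1000 act 0.0994 F [ 0.2  0.2 -2.2]
z 0.0956 act 0.0952 F [-0.1  0.3 -1.3]
z 0.0936 act 0.0935 F [-0.1  0.  -0. ]
z 0.0926 act 0.0927 F [-0.9  0.8 -0.5]
z 0.0916 act 0.0926 F [-1.7 -0.4  5.5]
STOP
 t31.41 p [0.622  0.166  0.0926] F [-1.7 -0.   6. ] op 0.342
```

View pics/inB.png

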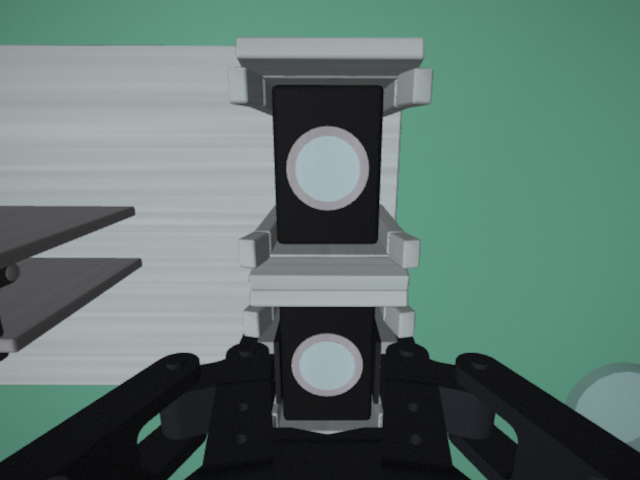

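```bash
python3 - <<'E'
from h import *
arm.move_gripper(.58,40); st('rel')
arm.line_to([*P2,.19],.2,ori=down(JY)); st()
def jc(w): return np.round([w[:2]@EX,w[:2]@EY,w[2]],4)
T=np.load('pics/wj.npy')
print('w end',jc(onz('wrist',(22,281),.134,T)),'w start',jc(onz('wrist',(103,258),.0954,T)))
g=lambda u,v:(165+u/5,190+v/5)
print('t end',jc(onz('top',g(163,540),.134)),'t start',jc(onz('top',g(203,463),.0954)))
h=[.4422,.328,.059]
for y in (.318,.328,.338):
  for s in (.042,.07,.09):
    X=np.r_[J(.4422-s*.5,y),.059+s*.866]; print(y,s,proj('wrist',X,T).round(1),proj('top',X).round(1),proj('scene',X).round(1))
cv2.imwrite('pics/s1.png',snapshot('scene')); im=snapshot('top'); cv2.imwrite('pics/t1.png',im); cv2.imwrite('pics/t1z.png',cv2.resize(im[190:310,165:325],None,fx=5,fy=5,interpolation=cv2.INTER_CUBIC)); 
im=cv2.imread('pics/s1.png'); cv2.imwrite('pics/s1z.png',cv2.resize(im[140:280,350:470],None,fx=4,fy=4,interpolation=cv2.INTER_CUBIC))
E
```

```text
rel t31.79 p [0.6219 0.1661 0.0913] F [0.1 0.3 0.3] op 0.580
 t32.43 p [0.6208 0.1645 0.1891] F [ 0.1  0.7 -0.7] op 0.583
w end [0.3927 0.3274 0.134 ] w start [0.413  0.328  0.0954]
t end [0.3962 0.3308 0.134 ] t start [0.427  0.3289 0.0954]
0.318 0.042 [118.7 273.7] [210.4 286.6] [395.7 183.8]
0.318 0.07 [ 71.1 287.9] [206.7 293.6] [395.  171.6]
0.318 0.09 [ 30.2 300.2] [204.  298.8] [394.5 162.9]
0.328 0.042 [116.5 258.2] [205.4 285.6] [400.  183.3]
0.328 0.07 [ 68. 271.] [201.7 292.6] [399.2 171.2]
0.328 0.09 [ 26.3 282. ] [198.9 297.8] [398.7 162.4]
0.338 0.042 [114.3 242.4] [200.5 284.6] [404.2 182.8]
0.338 0.07 [ 64.9 253.6] [196.6 291.6] [403.5 170.7]
0.338 0.09 [ 22.3 263.3] [193.7 296.7] [402.9 161.9]
```

View pics/s1z.png

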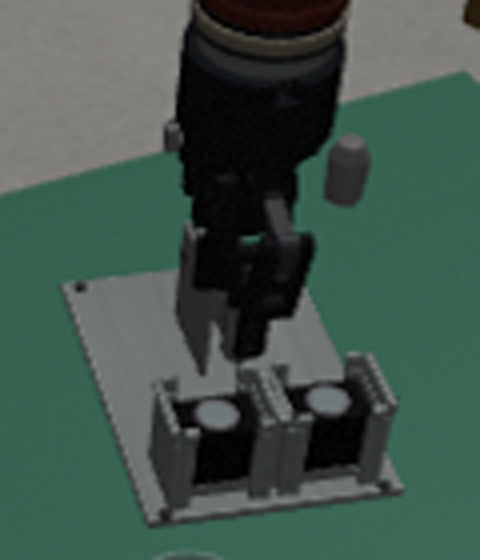

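View pics/t1z.png

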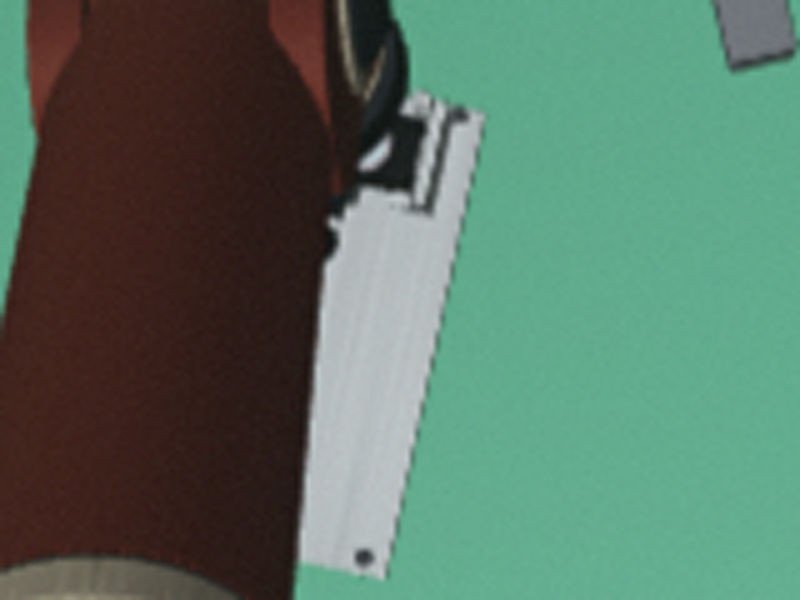

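```bash
cat >> h.py <<'E'
QH=down(JY+np.pi/2)
def hpose(th,s=.065,e=.011,dz=0.,y=.328):
    d=s*np.cos(th)-.009*np.sin(th)-e
    return [*J(.4422-d,y), .059+s*np.sin(th)+.009*np.cos(th)+.073-dz]
E
python3 - <<'E'
from h import *
arm.line_to([*P2,.28],.25,ori=down(JY)); arm.move_gripper(0.0,40)
p=hpose(np.pi/3); print(p,arm.ik(p,QH) is not None, arm.ik(hpose(0),QH) is not None)
arm.movep([p[0],p[1],.27],QH); arm.pause(.1); st()
arm.line_to([p[0],p[1],p[2]+.012],.12,ori=QH); arm.pause(.1); st(); wsnap('h0')
cv2.imwrite('pics/s2.png',snapshot('scene')); im=cv2.imread('pics/s2.png'); cv2.imwrite('pics/s2z.png',cv2.resize(im[120:280,350:470],None,fx=4,fy=4,interpolation=cv2.INTER_CUBIC))
E
```

```text
[np.float64(0.49012047694169), np.float64(0.22577250066194596), np.float64(0.19279165124598852)] True True
 t34.73 p [0.491  0.2252 0.27  ] F [-0.9 -0.3  0.1] op -0.001
 t35.52 p [0.4908 0.226  0.2057] F [ 0.5 -0.2  0.2] op 0.001
```

View pics/h0.png

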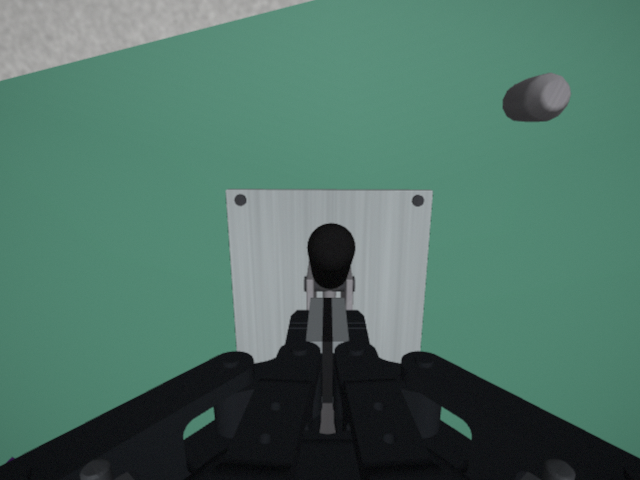

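View pics/s2z.png

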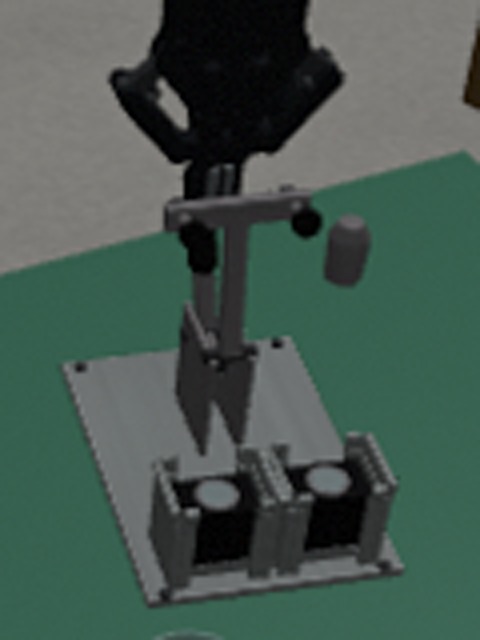

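```bash
python3 - <<'E'
from h import *
for k,(deg,dz) in enumerate([(60,0),(55,.001),(50,.002),(44,.002),(38,.002),(32,.002),(26,.002),(20,.002),(14,.002),(9,.003)]):
    arm.line_to(hpose(np.radians(deg),dz=dz),.08,ori=QH); F=np.array(arm.read_ft_force()); p=arm.read_tool_pos()
    print(deg,np.round(p,4),F.round(1))
    if np.abs(F).max()>25: print('STOP');break
wsnap('h1'); cv2.imwrite('pics/s3.png',snapshot('scene')); im=cv2.imread('pics/s3.png'); cv2.imwrite('pics/s3z.png',cv2.resize(im[120:280,350:470],None,fx=4,fy=4,interpolation=cv2.INTER_CUBIC)); st()
E
```

```text
60 [0.4898 0.2256 0.1925] [-0.1  0.3 -0.6]
55 [0.4844 0.2271 0.1894] [-0.5 -0.4  0.1]
50 [0.4792 0.2282 0.1852] [-0.1 -0.5  1.1]
44 [0.4738 0.2293 0.1812] [-0.5 -0.6  0.3]
38 [0.4689 0.2305 0.1767] [ 0.4 -0.2 -0.1]
32 [0.4646 0.2314 0.1718] [0.6 0.9 0.3]
26 [0.4608 0.2323 0.1664] [-0.   0.4  0. ]
20 [0.4574 0.2331 0.1605] [-0.  -0.6  0.2]
14 [0.4547 0.2337 0.1544] [-1.2 -0.2  0.5]
9 [0.4532 0.2342 0.1481] [-0.1 -0.2  0.8]
 t38.27 p [0.453  0.2342 0.1481] F [ 0.5 -0.4  0.5] op 0.002
```

View pics/h1.png

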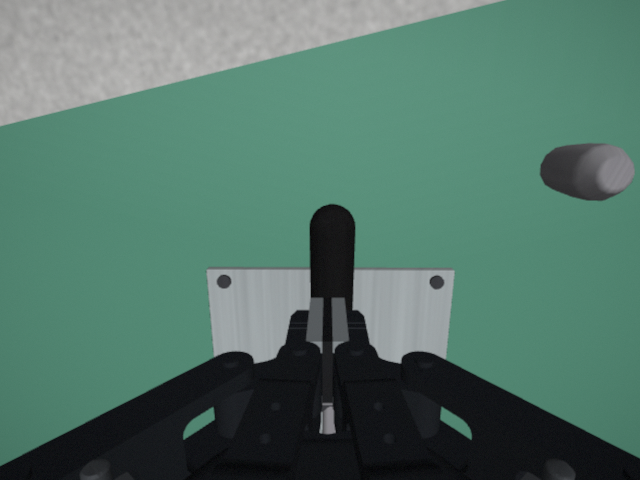

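View pics/s3z.png

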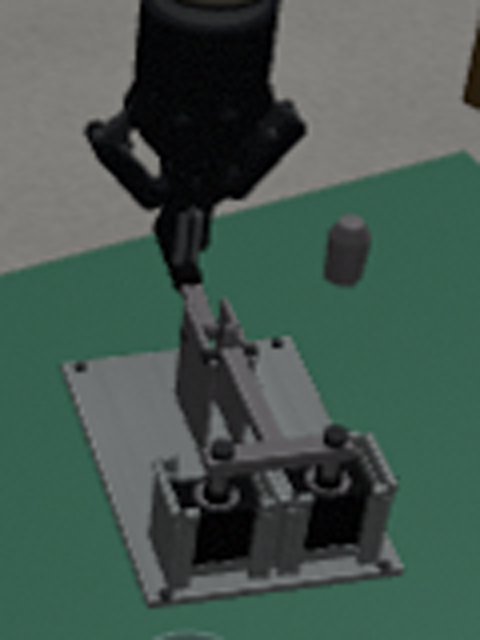

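```bash
python3 - <<'E'
from h import *
b=hpose(0); print(b)
for z in [.146,.144,.142,.141,.140,.139,.138,.137,.136,.135]:
    arm.line_to([b[0],b[1],z],.04,ori=QH); F=np.array(arm.read_ft_force()); print(z,np.round(arm.read_tool_pos(),4),F.round(1))
    if F[2]>18: break
arm.pause(.3); st(); wsnap('h2')
E
```

```text
[np.float64(0.4508120649875122), np.float64(0.23463103388446946), np.float64(0.141)]
0.146 [0.451  0.2346 0.1461] [1.1 0.6 1.5]
0.144 [0.4503 0.2346 0.1437] [ 0.3 -0.4 -0.5]
0.142 [0.4504 0.2345 0.1417] [ 0.3  0.2 -0.3]
0.141 [0.4507 0.2346 0.1409] [ 0.3  0.5 -0.1]
0.14 [0.4509 0.2347 0.1402] [-0.5  0.2  2.1]
0.139 [0.451  0.2348 0.14  ] [-1.2 -0.5  9.5]
0.138 [0.4509 0.2348 0.1398] [-2.9 -1.  15.4]
0.137 [0.451  0.2348 0.1397] [-4.3 -3.2 22.4]
 t40.57 p [0.451  0.2348 0.1397] F [-5.2 -1.5 22.1] op -0.002
```

```bash
python3 - <<'E'
from h import *
b=hpose(0)
arm.line_to([b[0],b[1],.27],.2,ori=QH); arm.pause(.2); wsnap('h3')
arm.movep([.50,-.15,.30],down(0)); st()
im=snapshot('scene'); cv2.imwrite('pics/s4.png',im); cv2.imwrite('pics/s4z.png',cv2.resize(im[140:280,350:470],None,fx=4,fy=4,interpolation=cv2.INTER_CUBIC))
im=snapshot('top'); cv2.imwrite('pics/t4.png',im)
for d in (0,3,6,12):
    a=np.radians(d); X=np.r_[J(.4422-.09*np.cos(a),.328),.059+.09*np.sin(a)]
    print(d,proj('scene',X).round(1),proj('wrist',X,np.load('pics/h3.npy')).round(1))
E
```

```text
t43.13 p [ 0.5005 -0.1478  0.2997] F [-0.2  0.6  0.6] op -0.002
0 [390.6 178.4] [328.4 186.7]
3 [390.8 176.8] [328.4 187.7]
6 [391.  175.4] [328.4 189. ]
12 [391.5 172.6] [328.5 192.9]
```

View pics/s4z.png

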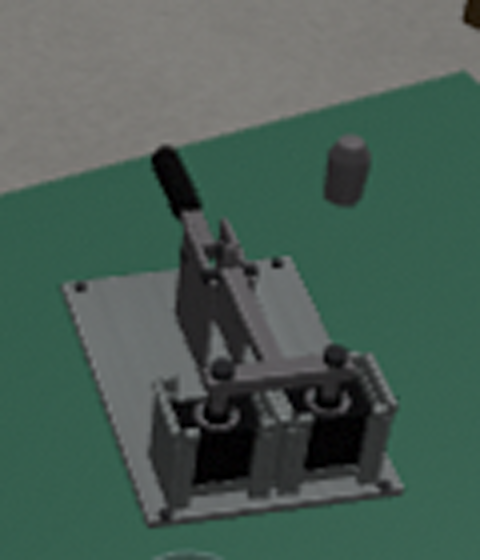

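View pics/t4.png

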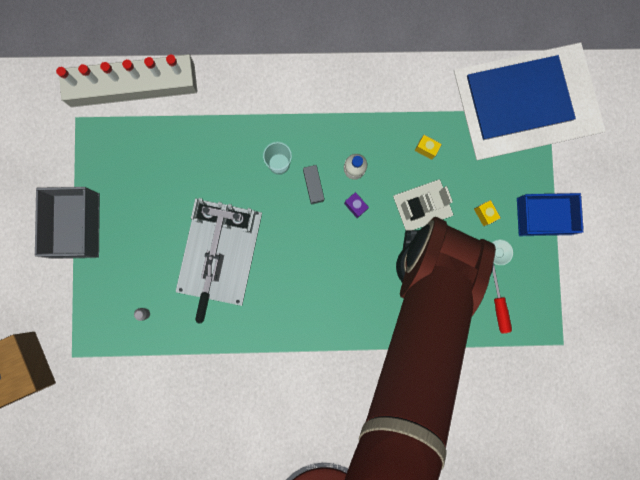

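View pics/h3.png

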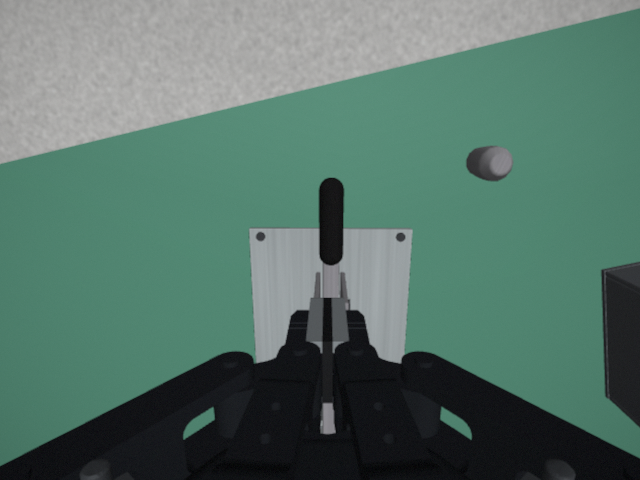

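```bash
python3 - <<'E'
from h import *
arm.pause(.3); st(); ticket.finish_job()
E
```

```text
t43.53 p [ 0.5001 -0.1496  0.3   ] F [-0.2  0.  -0.2] op -0.005
the job is handed in; nothing more can be done
```

Both filter cubes are in the jig pockets with the clamp shut over them, and I handed the job in at about 43.5 s of the 72 s allowed.

- **Loose cube:** it went straight into pocket 1, lowered until it touched the floor at the expected height with about 5 N. It rubbed one guide lightly, under 2 N, because I had over-corrected the position. I removed the correction before lowering further.
- **Caddy cube:** I took it by its ends, set it down on the bench, took it again by its long sides and lowered it into pocket 2. It touched the floor at the expected height with about 5.5 N.
- **Clamp:** I pushed the handle down to its stop, where the press peaked at about 22 N, then let go and moved clear.

The last pictures show both cubes upright with the pads down on them. The end of the handle appears at pixel (390, 178) in the scene view, which is where a level handle should be. The blank is still in the caddy. The bystanders I could see look unmoved. In the last top view the arm partly hid the dish and covered one purple look-alike, so I could not check that one there. No check failed. The only disagreement was about 2 mm between the top and wrist cameras on the cube positions, which is within calibration, and I used the wrist values.

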